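# Put the ribbed griddle plate back in its own labelled cradle

### The job

Put the ribbed griddle plate with the red grip back in its own storage cradle, the one with the red, white-striped label: slip one end under the cradle's fixed lip, then press the other end down past the sprung catch until the plate lies flat on the cradle's floor, held at both ends. Work with a light hand, without ramming the plate into the cradle, and leave the egg cup, spice tin, spatula and tongs where they are.

Things in the scene. Friction and masses are not known exactly. Their poses are not given: they have to be found in the camera images.
- griddle: Dark ribbed griddle plate, 130 (x) x 90 (y) x 10 mm thick, about 0.42 kg, starts flat on the counter; origin: centre of its underside, z up. The 3 high ribs on top are look only. A red upright grip, 14 thick (x), 64 long (y), stands across its middle from z=10 to z=46. Same either way round.
- red_cradle: Storage cradle for the griddle: wooden board fixed to the counter, 204 (x) x 112 (y) x 6 mm, carrying a frame whose label is red with white stripes. The frame is clamped somewhere along the board: it is shifted by up to 12 mm in +x or -x from its middle place, and this shift is NOT reported, so look or feel for it. Origin: underside of the board, z up, frame's lip at -x, catch at +x.
- red_cradle_floor (a point): Point on the board's top (floor), 6 mm over red_cradle's origin; axes as the cradle's. With the frame in its middle place, from here in mm: end wall, face x=-66, with a rigid lip over x=-66..-52, its underside at z=18, top z=26; side rails, inner faces y=+-49, 10 high; at +x two stops, face x=67, 12 high, a sprung catch between them, a block 26 high at x=83..91.
- red_cradle_catch (a point): Where the catch's tip is with the frame in its middle place (x=60.5, z=15 mm from the floor point). Aluminium, 36 wide; upper face slopes up and outwards at 60 degrees to z=25. The plate's edge pushes it back in +x (about 10 N of downward push there), then it snaps over the plate's top edge. A plate in place has 3 mm play along x, 4 to either side, and lies on the board.
- blue_cradle: same make and sizes as red_cradle, fixed, label plain blue, for another plate that is not here; stays empty (its frame is shifted by its own amount). Its frame is like red_cradle's.
- egg_cup: white porcelain egg cup, 50 diameter, 60 high, standing; origin: centre of its underside. Leave alone.
- spice_tin: steel spice tin with ribbed twist cap, 55 diameter, 90 high, standing; origin: centre of its underside. Leave alone.
- spatula: red silicone spatula lying flat, 187 long (x), blade 75 x 55 x 7 at +x, handle 16 wide, 10 thick; origin: on the counter, about mid length. Leave alone.
- tongs: stainless steel tongs lying flat, 210 long (x), 50 wide, 12 high; origin: on the counter, mid length, tips at +x. Leave alone.
Mind the look-alikes: they are no part of the job. What is shaped like the red_cradle but purple or turquoise is not meant. What is shaped like the griddle but brown or pink is not meant.

How it is judged:
At the end, for the whole second after the job is handed in: The griddle plate is at rest, grip up, in the red-labelled cradle: within 18 mm of its origin along it (frame shift and play) and 8 mm across, underside within 3 mm of the floor, tilt under 0.035 rad, lengthwise within 0.12 rad; so lip and catch both hold it (x of griddle in the frame of red_cradle between -0.018 and 0.018 m and y of griddle in the frame of red_cradle between -0.008 and 0.008 m and z of griddle in the frame of red_cradle between 0.003 and 0.009 m and angle between griddle's own z axis and vertical below 0.035 rad and angle between the x axis of griddle and the x axis of red_cradle, either way round below 0.12 rad and linear speed of griddle below 0.01 m/s); the robot touches nothing.
It fails at once if the griddle plate was rammed into a cradle (more than 45 N between them) (contact force between griddle and red_cradle above 45 N or contact force between griddle and blue_cradle above 45 N).
It fails at once if the egg cup, spice tin, spatula or tongs was moved by more than 25 mm or knocked over (distance of any of egg_cup, spice_tin, spatula, tongs from where it was at the start of the episode above 0.025 m or angle between any of egg_cup, spice_tin's own z axis and vertical above 0.3 rad).
It also fails if it takes over 58 s, if anything falls off the work surface, if the arm or the gripper's body presses on something with over 40 N, if the wrist force passes 120 N, or if a joint passes its speed limit or range.

### The arm

A 6-joint arm with a two-finger parallel gripper is mounted at the origin on the work surface. World frame = base frame: x ahead of the robot, y to its left, z up, the work surface at z = 0. Lengths are in m, angles in rad, forces in N, time in s.
With the tool pointing down it reaches from about 0.375 to 0.9 m from the base axis. Payload 3.1 kg.
Tool frame: the origin (TCP) lies between the finger pads; the fingertips stand 8 mm ahead of it and the grasp point (between the pads) lies 11 mm behind it; z points along the fingers, y is the line along which they close (so a half turn about z gives the same grasp; the last joint's range is limited). The gripper opens to 87 mm and grips with 3 to 60 N. Pads are 19 mm wide; open, the fingers measure 117 mm over their backs; the gripper's body (75 mm by 190 mm) begins 51 mm behind the grasp point.
Start: joints at [-1.49, 0.527, 1.433, -0, 1.181, -0.178], TCP at [0.16, -0.604, 0.231] pointing down, gripper open.
Joint ranges: [-3.08, 3.08], [-0.75, 2.2], [0.22, 2.44], [-1.43, 4.57], [0, 2.65], [-2.85, 2.85]. Speed limits (rad/s): [2.79, 2.79, 3.14, 3.14, 3.14, 3.14].

### API

Orientations are given as a unit quaternion [x, y, z, w].
In Python, from rig import robot gives the robot as it stands.
- The arm moves only by the tool move_arm, never from a script. Its argument "motion" is text: rows parted by semicolons, each of 5 numbers parted by spaces: the opening, from -1 (shut) to 1 (fully open), then the shift along the tool's x, y, z normalised to -1 to 1, where 1 is 0.2 m, then the turn about the tool's z normalised to -1 to 1, where 1 is pi rad. A call has 1 to 12 rows; each row is the pose to reach, as a shift and turn from the pose commanded when the call began, along the tool's axes at that moment, turning the shorter way round; what a row does not reach only later rows make up. A row lasts 1/12 s, in which the tool goes at most 41.7 mm and 7.16 degrees, less where a joint would pass 70% of its speed; a pose out of reach is approached as far as the arm can. A call with a number of a shift or a turn outside -1 to 1 is refused whole. A call with a gripper value outside its range is refused whole. The fingers move at their own pace and stop on an object; "newtons" is the grip in N (left out, the last holds). Time passes only in rows, so rows that repeat a pose let the fingers close. It gives the time, the measured TCP pose, the force, the opening and the grip force at its end, in the units of the state.
- robot.get_obs(): the state, without advancing time (a new reading comes with each control period).
- robot.camera(name): name is "scene" or "top"; returns (picture, depth): 400x640x3 uint8, red, green, blue; 400x640 float32, m along the optical axis (not along the pixel's ray), 0 where there is no reading.
- robot.camera_model(name): a dict with "mtx" (3x3 intrinsics, pixels), "position" and "attitude" of the camera in the world. Camera axes: x right, y down, z forward; pixel columns grow to the right and rows downward; lengths in m; the calibration is good to about 2 mm. A picture is of the moment at which its call begins. camera_model takes no time and is no camera call.
- robot.hand_in(): hands the job in; it is judged then, once.
The state is a dict: "time": time; "q": joint angles; "joint_velocities": joint speeds; "joint_torque": joint torques, N m; "position": TCP position; "tool_rot": TCP orientation; "ft_force": force on the tool from outside, world axes, zero at the start; "moment": the same for the moment, N m; "grip_width": finger opening in m; "grip_force": force on a finger pad.
Only numpy, scipy, OpenCV 4.12 (cv2) and the standard library are available. Lean on these libraries where they do the work, as an engineer would, in place of code of your own. Each camera call takes 0.05 s, during which the arm holds its last target. There are 200 camera calls.

## Working session

There is one attempt and no reset: what is moved stays moved. The work goes in short steps, Python scripts to look and compute and a tool call to move; the robot and the scene stay as the last step left them, time stands still between calls to the robot, and variables do not carry over. Pictures are saved under pics/ and viewed, at most 12 in all, crops included, and the job is handed in when it is done.

Besides the shell and the picture viewer there is one more tool, called after "Request:" in YAML: its name, and indented under it one key for each argument. move_arm: Moves the arm, as the interface text tells. Its arguments: {"type":"object","properties":{"motion":{"type":"string"},"newtons":{"type":"number"}},"required":["motion"]}

```bash
mkdir -p pics; cat > h.py <<'E'
import numpy as np, cv2
from scipy.spatial.transform import Rotation as R
from rig import robot
def cam(name,save=None):
    im,d=robot.camera(name); m=robot.camera_model(name)
    np.savez('/tmp/%s.npz'%name,im=im,d=d)
    if save: cv2.imwrite('pics/'+save,im[:,:,::-1])
    return im,d,m
def att(m):
    a=np.array(m['attitude']); return R.from_matrix(a) if a.shape==(3,3) else R.from_quat(a)
def cloud(d,m):
    K=np.array(m['mtx']); v,u=np.indices(d.shape)
    P=np.stack([(u-K[0,2])*d/K[0,0],(v-K[1,2])*d/K[1,1],d],-1)
    return att(m).apply(P.reshape(-1,3)).reshape(P.shape)+np.array(m['position'])
E
python3 - <<'E'
from h import *
for n in('top','scene'):
    im,d,m=cam(n,n+'1.png'); print(n,m)
print(robot.get_obs())
E
```

```text
top {'mtx': array([[497.48829817,   0.        , 315.49585069],
       [  0.        , 497.48829817, 199.45210719],
       [  0.        ,   0.        ,   1.        ]]), 'position': array([0.37967544, 0.01167489, 1.59386419]), 'attitude': array([-0.70370076,  0.70937405, -0.03086002,  0.02532507])}
scene {'mtx': array([[440.4306919 ,   0.        , 319.54224452],
       [  0.        , 440.4306919 , 196.00478194],
       [  0.        ,   0.        ,   1.        ]]), 'position': array([ 1.49437733, -0.45370346,  0.85396402]), 'attitude': array([ 0.75233408,  0.48291532, -0.23322408, -0.38261305])}
{'time': 0.1, 'q': array([-1.49051369e+00,  5.28345847e-01,  1.43376218e+00,  8.20925172e-07,
        1.18141083e+00, -1.78476030e-01]), 'joint_velocities': array([-1.34406616e-05, -2.36380426e-03, -3.81081257e-03, -6.91086515e-04,
        7.67506463e-04,  1.21417883e-03]), 'joint_torque': array([ 4.94838696e-05, -4.40987062e+01, -1.77150536e+01,  6.34524389e-02,
        5.34180191e-02, -4.58953980e-05]), 'position': array([ 0.15991654, -0.60353356,  0.2296901 ]), 'tool_rot': array([ 9.91641722e-01,  1.29018474e-01,  4.76453164e-05, -9.61923964e-04]), 'ft_force': array([-0.0159235 ,  0.08197609,  0.37676351]), 'moment': array([-0.01533954, -0.01590908, -0.07297293]), 'grip_force': 0.0, 'grip_width': 0.08691717294644552}
```

View pics/top1.png

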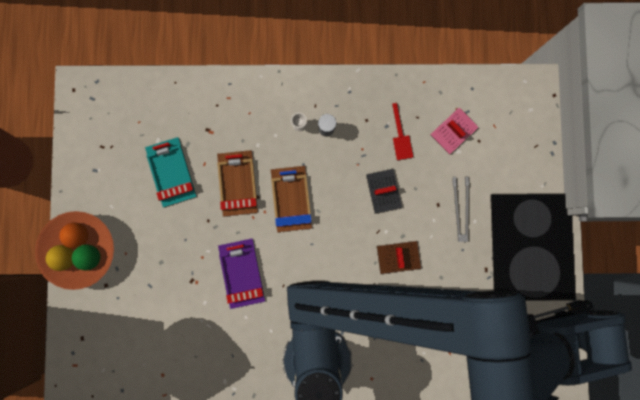

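View pics/scene1.png

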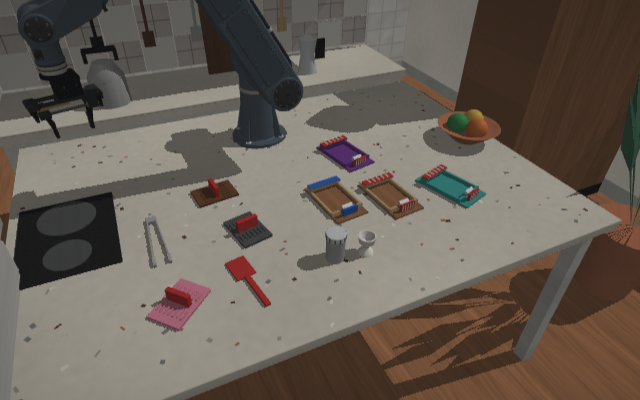

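The dark griddle is at top px (384,190). Its look-alikes are the brown plate (399,257) and the pink plate (455,130). The wooden red-striped cradle is at (238,183), with others in blue (292,198), turquoise (170,172) and purple (242,273). I choose the dark plate and the red-striped wooden cradle, and will check both in one crop and measure.

```bash
python3 - <<'E'
from h import *
z=np.load('/tmp/top.npz'); im,d=z['im'],z['d']; m=robot.camera_model('top'); P=cloud(d,m)
c=im[140:240,205:415]; cv2.imwrite('pics/crop1.png',cv2.resize(c[:,:,::-1],None,fx=3.8,fy=3.8,interpolation=cv2.INTER_CUBIC))
hsv=cv2.cvtColor(im,cv2.COLOR_RGB2HSV).astype(int)
def box(n,mask):
    q=P[mask]; (c,s,a)=cv2.minAreaRect((q[:,:2]*1000).astype(np.float32)); print(n,mask.sum(),'c',np.round(c,1),'s',np.round(s,1),'ang',round(a,2),'z',np.round(np.percentile(q[:,2],[5,50,95])*1000,1),'med',np.round(np.median(q,0)*1000,1))
roi=np.zeros(d.shape,bool); roi[160:222,358:412]=1
red=(hsv[...,1]>150)&((hsv[...,0]<8)|(hsv[...,0]>172))&(hsv[...,2]>80)
dark=(hsv[...,2]<95)
box('grip',roi&red); box('plate z>5',roi&(P[...,2]>.005)&(P[...,2]<.02)); box('grip z',roi&(P[...,2]>.035))
print('counter',np.median(P[225:235,330:360,2]))
roi[:]=0; roi[146:222,212:264]=1
zz=P[...,2]
box('board',roi&(zz>.003)); box('lip label',roi&(zz>.027)&(P[...,0]<np.median(P[roi][:,0])));box('catch hi',roi&(zz>.024)&(P[...,0]>np.median(P[roi][:,0])))
np.set_printoptions(linewidth=250)
print((zz[148:220:2,216:264:2]*1000).astype(int))
E
```

```text
grip 112 c [ 534.3 -218.8] s [18.  64.8] ang 11.63 z [20.3 46.6 52.2] med [ 531.1 -216.8   46.6]
plate z>5 1437 c [ 533.8 -223.7] s [172.  197.3] ang 89.39 z [ 5.3 10.3 17.3] med [ 534.3 -220.9   10.3]
grip z 119 c [ 470.3 -113.1] s [ 29.5 307. ] ang 30.49 z [  41.7   48.3 1593.9] med [ 530.5 -211.5   48.3]
counter 0.0021853404665344023
board 2790 c [530.9 171.4] s [321.7 300. ] ang 89.58 z [ 3.6  8.6 35.1] med [559.4 247.    8.6]
lip label 311 c [460.8 147.7] s [309.8  66.2] ang 71.24 z [  28.6   34.3 1593.9] med [491.7 239.   34.3]
catch hi 115 c [620.2 239.5] s [122.7  58.3] ang 64.92 z [24.9 31.1 38.4] med [632.4 255.7  31.1]
[[  -2    1    7    4    1    3    7   -3    1   -2    0    2    3    0    2   -1    2    2    0    0    4    3    4    2]
 [   4    3    4   -2   -3    5   -1    2    1    0    5    0   -8   -7    0    0   12   11   -3    3    5    3    0   -3]
 [   4    5   -1    2    0    0    4   10   13    9    2   11   10    6    2    6   12   11    0    0    4    1    5    9]
 [   0    5    5    7    4   13    8    9   15    7    0   36   32    9    4   10    5    0  
[... 3266 characters left out ...]
 34   34   32   21   10   10    5   12    9    5    5    8    9   10    3    2   -2]
 [   3   -4   -1   12   11    3   13    8    7   11   14    7    7    4    9    6    6    9    9    9    7    0   -2   -3]
 [  -2    0    1    6   12    5    7   12   12   15    0    6   15    3   14   13    0    8    7    3    0    1   -1    8]
 [  -4    0    3   -1   12    5    8    5    4    7   20    9    4    8    6    2   -1    0    1    5   -6    2   -1    4]
 [   2    5    5    3    8    1   -2    2    9    1    6    2    0    0   -1   -1   -3    2    5    4    4    1    3    2]
 [   3    3   -6    4    1   -1    4    1    0    0    3    1    7   -2    6    2    6    4   -1   -8    3    3    1   -2]]
```

View pics/crop1.png

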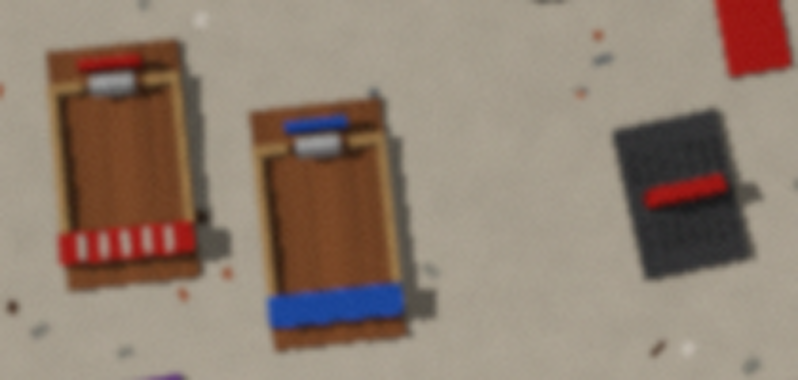

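The crop (3.8x, offset (205,140)) shows the red and white striped lip at about (127,243), the red block with the aluminium catch at (110,75), and the dark plate with the red grip at (685,193). The cradle's +x points up the image. Next I refine with rays meeting planes of known height.

```bash
cat >> h.py <<'E'
S=6
def avg(name,n=6):
    ims=[];
    for _ in range(n): ims.append(robot.camera(name)[0].astype(np.float32))
    return np.mean(ims,0),robot.camera_model(name)
def plane(uv,m,z):
    K=np.array(m['mtx']); uv=np.asarray(uv,float)
    r=att(m).apply(np.c_[(uv[:,0]-K[0,2])/K[0,0],(uv[:,1]-K[1,2])/K[1,1],np.ones(len(uv))])
    o=np.array(m['position']); return (o+r*((z-o[2])/r[:,2])[:,None])[:,:2]*1000
def blob(im,m,roi,fn,z,name):
    x0,x1,y0,y1=roi; c=cv2.resize(im[y0:y1,x0:x1],None,fx=S,fy=S,interpolation=cv2.INTER_CUBIC).clip(0,255).astype(np.uint8)
    k=fn(cv2.cvtColor(c,cv2.COLOR_RGB2HSV).astype(int),c.astype(int)).astype(np.uint8)
    k=cv2.morphologyEx(k,cv2.MORPH_CLOSE,np.ones((25,25))); k=cv2.morphologyEx(k,cv2.MORPH_OPEN,np.ones((9,9)))
    n,l,st,_=cv2.connectedComponentsWithStats(k); i=1+st[1:,4].argmax(); cs=cv2.findContours((l==i).astype(np.uint8),0,1)[0][0][:,0]
    w=plane((cs+.5)/S-.5+[x0,y0],m,z); r=cv2.minAreaRect(w.astype(np.float32)); b=cv2.boxPoints(r)
    print(name,'c',np.round(r[0],1),'s',np.round(r[1],1),'ang',round(r[2],2)); return r,b
RED=lambda h,c:(c[...,0]>c[...,1]*1.9)&(c[...,0]>90)&(c[...,1]<75)
E
python3 - <<'E'
from h import *
im,m=avg('top'); np.save('/tmp/top0.npy',im)
blob(im,m,(355,412,160,222),lambda h,c:(c.max(-1)<85)|RED(h,c),.010,'plate')
blob(im,m,(365,405,175,205),RED,.046,'grip')
W=lambda h,c:RED(h,c)|(c.min(-1)>150)
blob(im,m,(219,259,196,213),lambda h,c:RED(h,c),.032,'lip')
blob(im,m,(222,250,150,163),RED,.032,'block')
blob(im,m,(222,250,155,170),lambda h,c:(c.min(-1)>105)&(c.max(-1)-c.min(-1)<25),.026,'catch')
blob(im,m,(212,266,146,222),lambda h,c:h[...,1]>85,.006,'board')
blob(im,m,(212,266,164,196),lambda h,c:h[...,1]>85,.012,'mid')
E
```

```text
plate c [ 532.6 -224.1] s [128.1  96.9] ang 11.54
grip c [ 532.6 -217.7] s [16.8 68.7] ang 12.0
lip c [496.9 245.5] s [ 38.8 118.8] ang 6.12
block c [644.8 259. ] s [16.  58.5] ang 6.82
catch c [628.5 257.3] s [12.3 33.7] ang 3.73
board c [555.1 247.6] s [220.5 124.3] ang 3.79
mid c [571.6 249.5] s [127.8 102.4] ang 89.59
```

```bash
cat >> h.py <<'E'
def rect(im,m,c,th,z,hx=120,hy=75,k=2.5):
    # columns = cradle x (-hx..hx mm), rows = cradle y (+hy top .. -hy)
    x=np.arange(-hx,hx,1/k); y=np.arange(hy,-hy,-1/k); X,Y=np.meshgrid(x,y)
    W=np.stack([(c[0]+X*np.cos(th)-Y*np.sin(th))/1000,(c[1]+X*np.sin(th)+Y*np.cos(th))/1000,np.full(X.shape,z)],-1)
    p=att(m).inv().apply((W-np.array(m['position'])).reshape(-1,3)); K=np.array(m['mtx'])
    u=(p[:,0]/p[:,2]*K[0,0]+K[0,2]).reshape(X.shape); v=(p[:,1]/p[:,2]*K[1,1]+K[1,2]).reshape(X.shape)
    o=cv2.remap(im.astype(np.float32),u.astype(np.float32),v.astype(np.float32),cv2.INTER_CUBIC).clip(0,255).astype(np.uint8)
    for g in range(-int(hx//20)*20,hx,20): o[:8 if g else 25,int((g+hx)*k)]=(0,255,0)
    for g in range(-int(hy//25)*25,hy,25): o[int((hy-g)*k),:8 if g else 25]=(0,255,0)
    return o
E
python3 - <<'E'
from h import *
a=np.load('/tmp/top0.npy'); b,mb=avg('scene'); np.save('/tmp/sc0.npy',b)
c=(570,251); th=np.radians(6)
A=rect(a,robot.camera_model('top'),c,th,.006,k=2.4,hy=70); B=rect(b,mb,c,th,.006,k=2.4,hy=70)
cv2.imwrite('pics/r6.png',np.vstack([A,B])[:600,:,::-1][:600])
A=rect(a,robot.camera_model('top'),c,th,.032,k=2.4,hy=60); B=rect(b,mb,c,th,.032,k=2.4,hy=60)
cv2.imwrite('pics/r32.png',np.vstack([A,B])[:600,:,::-1])
E
```

```text
(no output)
```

View pics/r6.png

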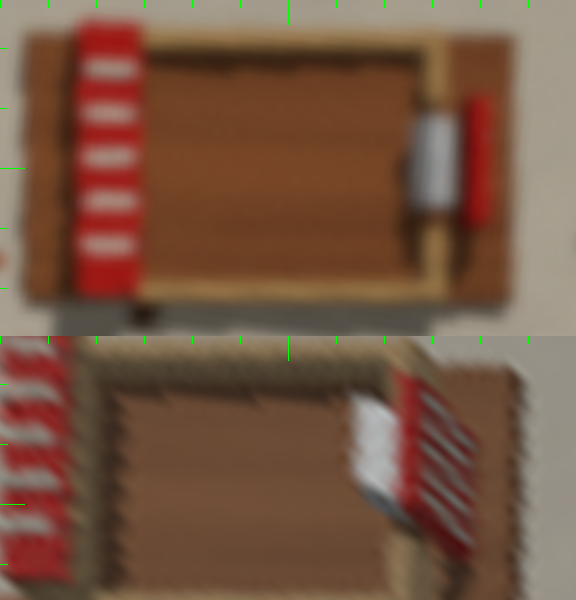

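View pics/r32.png

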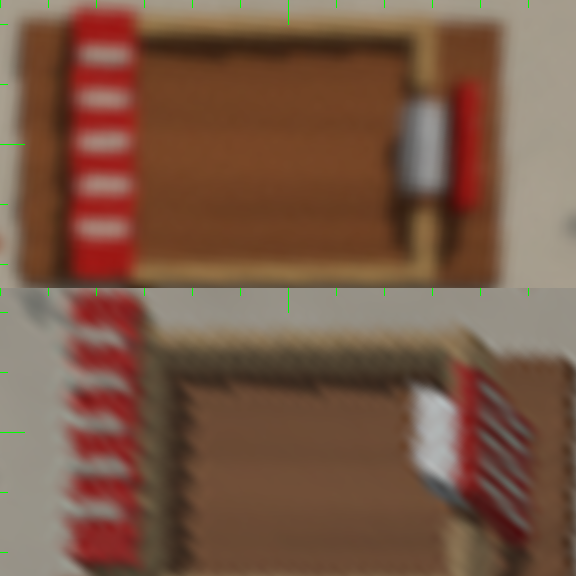

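The rectified views show the board at columns 23–513 and rows 35–302, which is 204 x 111 mm as specified. Its heading is 6.0° and its origin is about (561.7, 249.9) mm. The lip edge (col 136) and block (cols 457–485) put the frame shift at about -3 mm. The plate centre is about (532.6, -218.8) mm, heading about 11.7°.

```bash
cat >> h.py <<'E'
def go(x,y,z,head):
    "norm shift from now to TCP (mm) with tool x at heading (deg)"
    o=robot.get_obs(); r=R.from_quat(o['tool_rot']); X=r.apply([1,0,0]); h=np.degrees(np.arctan2(X[1],X[0]))
    d=r.inv().apply(np.array([x,y,z])/1000-o['position'])
    print('t',round(o['time'],2),'pos',np.round(np.array(o['position'])*1000,1),'head',round(h,2),'f',np.round(o['ft_force'],1),'w',round(o['grip_width']*1000,1),'-> shift',np.round(d/.2,4),'turn',round((h-head)/180,4))
E
python3 -c "
from h import *
go(532.6,-218.8,120,11.7)"
```

```text
t 0.7 pos [ 160.  -604.2  230.6] head 14.83 f [ 0.8  0.  -0.4] w 86.8 -> shift [ 2.2942 -1.3857  0.5529] turn 0.0174
```

Request:
move_arm:
  motion: "1 0.765 -0.462 0.1 0.0174;1 0.765 -0.462 0.1 0.0174;1 0.765 -0.462 0.1 0.0174;1 0.765 -0.462 0.1 0.0174;1 0.765 -0.462 0.1 0.0174;1 0.765 -0.462 0.1 0.0174"

```text
time: 1.2
position: [0.2862, -0.4721, 0.2102]
tool_rot: [0.995, 0.104, -0.0, -0.001]
ft_force: [-0.2, 0.1, 0.7]
grip_width: 0.0869
grip_force: 0.0
```

Request:
move_arm:
  motion: "1 0.765 -0.462 0.1 0;1 0.765 -0.462 0.1 0;1 0.765 -0.462 0.1 0;1 0.765 -0.462 0.1 0;1 0.765 -0.462 0.1 0;1 0.765 -0.462 0.1 0"

```text
time: 1.7
position: [0.417, -0.353, 0.1904]
tool_rot: [0.995, 0.104, 0.0, 0.0]
ft_force: [-0.6, 0.6, -0.1]
grip_width: 0.087
grip_force: 0.0
```

```bash
python3 -c "
from h import *
go(532.6,-218.8,80,11.7)"
```

```text
t 1.7 pos [ 417.  -353.   190.4] head 11.93 f [-0.6  0.6 -0.1] w 87.0 -> shift [ 0.7043 -0.537   0.552 ] turn 0.0013
```

Request:
move_arm:
  motion: "1 0.704 -0.537 0.25 0.0013;1 0.704 -0.537 0.25 0.0013;1 0.704 -0.537 0.25 0.0013;1 0.704 -0.537 0.25 0.0013;1 0.704 -0.537 0.25 0.0013;1 0.704 -0.537 0.5 0.0013;1 0.704 -0.537 0.55 0.0013;1 0.704 -0.537 0.55 0.0013;1 0.704 -0.537 0.55 0.0013"

```text
time: 2.45
position: [0.5308, -0.2224, 0.0799]
tool_rot: [0.995, 0.099, -0.001, -0.0]
ft_force: [0.1, 0.3, 0.5]
grip_width: 0.0869
grip_force: 0.0
```

```bash
python3 -c "
from h import *
go(532.6,-218.8,23,11.7)
im,m=avg('scene',3)
c=im[180:270,190:310]; cv2.imwrite('pics/g1.png',cv2.resize(c[:,:,::-1],None,fx=5,fy=5,interpolation=cv2.INTER_CUBIC))"
```

```text
t 2.45 pos [ 530.8 -222.4   79.9] head 11.37 f [0.1 0.3 0.5] w 86.9 -> shift [ 0.0125 -0.0155  0.2846] turn -0.0018[ WARN:0@8.939] global loadsave.cpp:1063 imwrite_ Unsupported depth image for selected encoder is fallbacked to CV_8U.
```

View pics/g1.png

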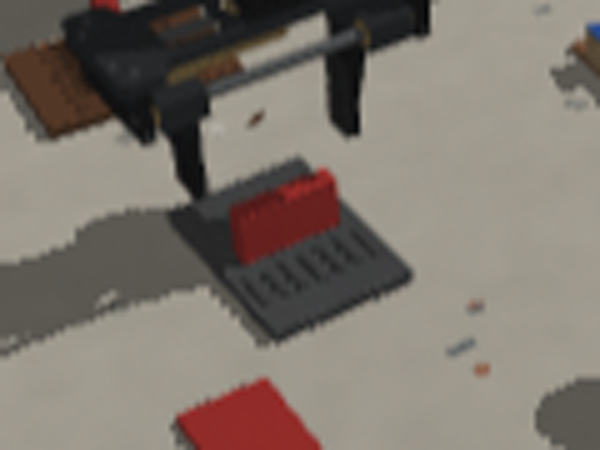

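The picture shows the open fingers at (190,170) and (345,120), straddling the red grip at (285,215). They are aligned, so I descend and grip.

Request:
move_arm:
  motion: "1 0.0125 -0.0155 0.05 -0.0018;1 0.0125 -0.0155 0.15 -0.0018;1 0.0125 -0.0155 0.25 -0.0018;1 0.0125 -0.0155 0.285 -0.0018;1 0.0125 -0.0155 0.285 -0.0018;1 0.0125 -0.0155 0.285 -0.0018"
  newtons: 25

```text
time: 3.1
position: [0.5335, -0.217, 0.0237]
tool_rot: [0.995, 0.103, 0.0, 0.0]
ft_force: [0.2, -0.0, 0.6]
grip_width: 0.0873
grip_force: 0.0
```

Request:
move_arm:
  motion: "-1 0 0 0 0;-1 0 0 0 0;-1 0 0 0 0;-1 0 0 0 0;-1 0 0 0 0;-1 0 0 0 0;-1 0 0 0 0;-1 0 0 0 0;-1 0 0 0 0"
  newtons: 25

```text
time: 3.85
position: [0.5336, -0.217, 0.0241]
tool_rot: [0.995, 0.103, 0.0, 0.0]
ft_force: [-0.8, 1.2, 5.8]
grip_width: 0.0639
grip_force: 25.0
```

```bash
python3 -c "
from h import *
go(532.6,-218.8,23,6)"
```

```text
t 3.85 pos [ 533.6 -217.    24.1] head 11.78 f [-0.8  1.2  5.8] w 63.9 -> shift [-0.0065  0.0076  0.0057] turn 0.0321
```

Request:
move_arm:
  motion: "-1 0 0 -0.05 0;-1 0 0 -0.15 0;-1 0 0 -0.3 0;-1 0 0 -0.5 0.016;-1 0 0 -0.5 0.0321;-1 0 0 -0.5 0.0321;-1 0 0 -0.5 0.0321"

```text
time: 4.43
position: [0.532, -0.2162, 0.123]
tool_rot: [0.999, 0.053, -0.001, -0.001]
ft_force: [-1.1, 0.8, -4.9]
grip_width: 0.0635
grip_force: 25.0
```

```bash
python3 -c "
from h import *
u=np.array([.9945,.1045]); n=np.array([-.1045,.9945]); F=np.array([558.7,249.6])
T=F+19*u; print(T)
go(T[0],T[1],110,6)"
```

```text
[577.5955 251.5855]
t 4.43 pos [ 532.  -216.2  123. ] head 6.09 f [-1.1  0.8 -4.9] w 63.5 -> shift [ 0.4749 -2.3012  0.0678] turn 0.0005
```

Request:
move_arm:
  motion: "-1 0.16 -0.77 0 0;-1 0.16 -0.77 0 0;-1 0.16 -0.77 0 0;-1 0.16 -0.77 0 0;-1 0.16 -0.77 0 0;-1 0.16 -0.77 0 0"

```text
time: 4.93
position: [0.5468, -0.0578, 0.1215]
tool_rot: [0.998, 0.055, -0.003, -0.001]
ft_force: [0.4, 0.1, -4.9]
grip_width: 0.0638
grip_force: 25.0
```

Request:
move_arm:
  motion: "-1 0.16 -0.77 0 0;-1 0.16 -0.77 0 0;-1 0.16 -0.77 0 0;-1 0.16 -0.77 0 0;-1 0.16 -0.77 0 0;-1 0.16 -0.77 0 0"

```text
time: 5.43
position: [0.5639, 0.0967, 0.1222]
tool_rot: [0.999, 0.054, -0.001, 0.0]
ft_force: [0.0, -0.0, -4.4]
grip_width: 0.0641
grip_force: 25.0
```

Request:
move_arm:
  motion: "-1 0.155 -0.72 0 0;-1 0.155 -0.72 0 0;-1 0.155 -0.72 0 0;-1 0.155 -0.75 0 0;-1 0.155 -0.76 0.03 0;-1 0.155 -0.76 0.06 0;-1 0.155 -0.76 0.068 0;-1 0.155 -0.76 0.068 0"

```text
time: 6.1
position: [0.5786, 0.2477, 0.1082]
tool_rot: [0.999, 0.051, -0.002, 0.001]
ft_force: [0.1, 0.2, -4.7]
grip_width: 0.0636
grip_force: 25.0
```

```bash
python3 - <<'E'
from h import *
go(577.6,251.6,70,6)
b,mb=avg('scene',4); cv2.imwrite('pics/h1.png',cv2.resize(b[110:260,310:510,::-1].clip(0,255).astype(np.uint8),None,fx=4,fy=4,interpolation=cv2.INTER_CUBIC))
E
```

```text
t 6.1 pos [578.6 247.7 108.2] head 5.87 f [ 0.1  0.2 -4.7] w 63.6 -> shift [-0.0023 -0.0203  0.1909] turn -0.0007
```

View pics/h1.png

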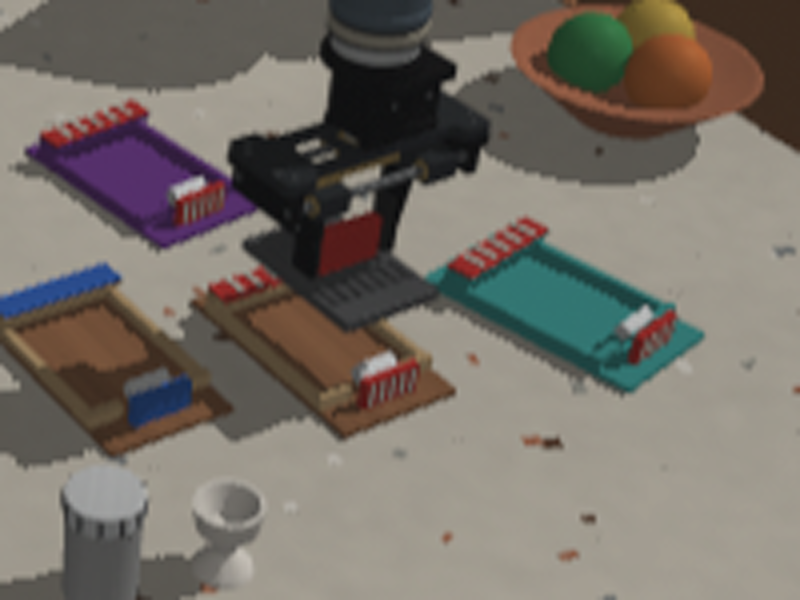

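The plate hangs level in the grip over the red-striped cradle. Its +x end runs from about (348,319) to (439,288) in the crop (4x, offset (310,110)). I check that against the tool.

```bash
python3 - <<'E'
from h import *
m=robot.camera_model('scene')
c=np.array([[348,319],[439,288],[245,236]])/4+[310,110]-.4
w=plane(c,m,.094); print(w)
u=np.array([.9945,.1045]); n=np.array([-.1045,.9945]); T=np.array([578.6,247.7])
print([(round((p-T)@u,1),round((p-T)@n,1)) for p in w])
b=np.load('/tmp/sc0.npy')
# cradle in scene view: block top corners check via rect edges measured earlier
F=np.array([558.7,249.6])
print('block back top corners expected px (crop4):')
K=np.array(m['mtx'])
for x,y,z in [(91,-20,32),(91,20,32),(102+3,-56,6),(105,56,6),(-102+3,-56,6)]:
    W=np.r_[(F+x*u+y*n)/1000,z/1000]; p=att(m).inv().apply(W-np.array(m['position'])); q=K@p; print((x,y,z),np.round((q[:2]/q[2]+.4-[310,110])*4))
E
```

```text
[[641.40943879 214.21058514]
 [635.2534519  300.13409015]
 [513.74260909 201.18758884]]
[(np.float64(59.0), np.float64(-39.9)), (np.float64(61.8), np.float64(46.2)), (np.float64(-69.4), np.float64(-39.5))]
block back top corners expected px (crop4):
(91, -20, 32) [373. 384.]
(91, 20, 32) [413. 368.]
(105, -56, 6) [343. 436.]
(105, 56, 6) [455. 390.]
(-99, -56, 6) [188. 300.]
```

```bash
python3 -c "
from h import *
go(577.6,251.6,70,6)"
```

```text
t 6.3 pos [580.  249.  110.1] head 5.89 f [ 0.6 -0.6 -4.5] w 63.7 -> shift [-0.0108 -0.0142  0.2004] turn -0.0006
```

```bash
python3 -c "
from h import *
go(579.6,251.8,62,6)"
```

```text
t 6.3 pos [580.  249.  110.1] head 5.89 f [ 0.6 -0.6 -4.5] w 63.7 -> shift [-0.0008 -0.0142  0.2404] turn -0.0006
```

Request:
move_arm:
  motion: "-1 -0.0008 -0.0142 0.05 -0.0006;-1 -0.0008 -0.0142 0.1 -0.0006;-1 -0.0008 -0.0142 0.16 -0.0006;-1 -0.0008 -0.0142 0.2 -0.0006;-1 -0.0008 -0.0142 0.225 -0.0006;-1 -0.0008 -0.0142 0.24 -0.0006;-1 -0.0008 -0.0142 0.24 -0.0006;-1 -0.0008 -0.0142 0.24 -0.0006;-1 -0.0008 -0.0142 0.24 -0.0006"

```text
time: 7.05
position: [0.5796, 0.2535, 0.0624]
tool_rot: [0.999, 0.053, 0.001, -0.0]
ft_force: [-1.0, -0.6, -5.9]
grip_width: 0.0638
grip_force: 25.0
```

```bash
python3 -c "
from h import *
go(579.6,251.8,53,6)"
```

```text
t 7.05 pos [579.6 253.5  62.4] head 6.12 f [-1.  -0.6 -5.9] w 63.8 -> shift [-0.0011  0.0083  0.0469] turn 0.0007
```

Request:
move_arm:
  motion: "-1 0 0.004 0.01 0;-1 0 0.004 0.02 0;-1 0 0.004 0.03 0;-1 0 0.004 0.04 0;-1 0 0.004 0.045 0;-1 0 0.004 0.045 0"

```text
time: 7.55
position: [0.5784, 0.2524, 0.0531]
tool_rot: [0.999, 0.053, -0.001, 0.0]
ft_force: [-3.4, -0.9, 0.2]
grip_width: 0.0638
grip_force: 25.0
```

Request:
move_arm:
  motion: "-1 0 0 0.005 0;-1 0 0 0.01 0;-1 0 0 0.015 0;-1 0 0 0.02 0;-1 0 0 0.02 0"

```text
time: 7.97
position: [0.5787, 0.2525, 0.0488]
tool_rot: [0.999, 0.053, -0.001, 0.0]
ft_force: [-4.2, -1.0, 2.5]
grip_width: 0.0635
grip_force: 25.0
```

```bash
python3 -c "
from h import *
go(579.6,251.8,43,6)"
```

```text
t 7.97 pos [578.7 252.5  48.8] head 6.12 f [-4.2 -1.   2.5] w 63.5 -> shift [0.0039 0.0039 0.0292] turn 0.0006
```

Request:
move_arm:
  motion: "-1 0 0 0.005 0;-1 0 0 0.01 0;-1 0 0 0.015 0;-1 0 0 0.02 0;-1 0 0 0.02 0;-1 0 0 0.02 0"

```text
time: 8.47
position: [0.5784, 0.2524, 0.0444]
tool_rot: [0.999, 0.053, -0.001, 0.0]
ft_force: [-4.3, -0.1, 1.6]
grip_width: 0.0637
grip_force: 25.0
```

```bash
python3 - <<'E'
from h import *
go(579.6,251.8,43,6)
b,mb=avg('scene',3); cv2.imwrite('pics/h2.png',cv2.resize(b[160:225,350:435,::-1].clip(0,255).astype(np.uint8),None,fx=8,fy=8,interpolation=cv2.INTER_CUBIC))
E
```

```text
t 8.47 pos [578.4 252.4  44.4] head 6.12 f [-4.3 -0.1  1.6] w 63.7 -> shift [0.0059 0.0038 0.0072] turn 0.0007
```

View pics/h2.png

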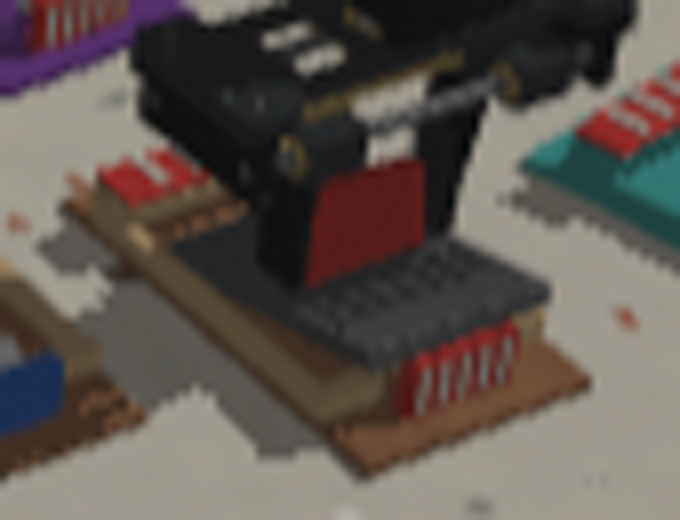

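The picture shows the plate tilted with its +x end up on the catch block (455,340). Its -x end is down between the rails, short of the lip at (150,180). I lower it 1 mm and slide it under the lip.

Request:
move_arm:
  motion: "-1 0 0 0.005 0;-1 -0.015 0 0.005 0;-1 -0.03 0 0.005 0;-1 -0.045 0 0.005 0;-1 -0.06 0 0.005 0;-1 -0.06 0 0.005 0;-1 -0.06 0 0.005 0"

```text
time: 9.2
position: [0.5669, 0.2511, 0.0434]
tool_rot: [0.999, 0.053, -0.0, 0.0]
ft_force: [-0.1, -0.0, -5.0]
grip_width: 0.0636
grip_force: 25.0
```

Request:
move_arm:
  motion: "-1 -0.01 0 0 0;-1 -0.02 0 0 0;-1 -0.03 0 0 0;-1 -0.04 0 0 0;-1 -0.04 0 0 0;-1 -0.04 0 0 0"

```text
time: 9.7
position: [0.5591, 0.2503, 0.0439]
tool_rot: [0.999, 0.053, -0.0, 0.0]
ft_force: [-0.4, 0.5, -5.2]
grip_width: 0.0636
grip_force: 25.0
```

```bash
python3 - <<'E'
from h import *
go(553.7,249.1,43,6)
E
```

```text
t 9.7 pos [559.1 250.3  43.9] head 6.12 f [-0.4  0.5 -5.2] w 63.6 -> shift [-0.0273  0.0034  0.0045] turn 0.0007
```

Request:
move_arm:
  motion: "-1 -0.008 0.002 0 0;-1 -0.015 0.002 0 0;-1 -0.015 0.002 0 0;-1 -0.015 0.002 0 0"

```text
time: 10.03
position: [0.5563, 0.2496, 0.044]
tool_rot: [0.999, 0.053, -0.0, 0.0]
ft_force: [-0.6, -0.2, -4.8]
grip_width: 0.0638
grip_force: 25.0
```

Request:
move_arm:
  motion: "-1 -0.005 0 0 0;-1 -0.01 0 0 0;-1 -0.01 0 0 0;-1 -0.01 0 0 0"

```text
time: 10.37
position: [0.5543, 0.2494, 0.0439]
tool_rot: [0.999, 0.053, -0.0, 0.0]
ft_force: [0.3, -0.7, -4.6]
grip_width: 0.0638
grip_force: 25.0
```

```bash
python3 - <<'E'
from h import *
go(553.7,249.1,43,6)
b,mb=avg('scene',3); cv2.imwrite('pics/h3.png',cv2.resize(b[160:225,350:435,::-1].clip(0,255).astype(np.uint8),None,fx=8,fy=8,interpolation=cv2.INTER_CUBIC))
E
```

```text
t 10.37 pos [554.3 249.4  43.9] head 6.12 f [ 0.3 -0.7 -4.6] w 63.8 -> shift [-0.0031  0.0014  0.0047] turn 0.0006
```

View pics/h3.png

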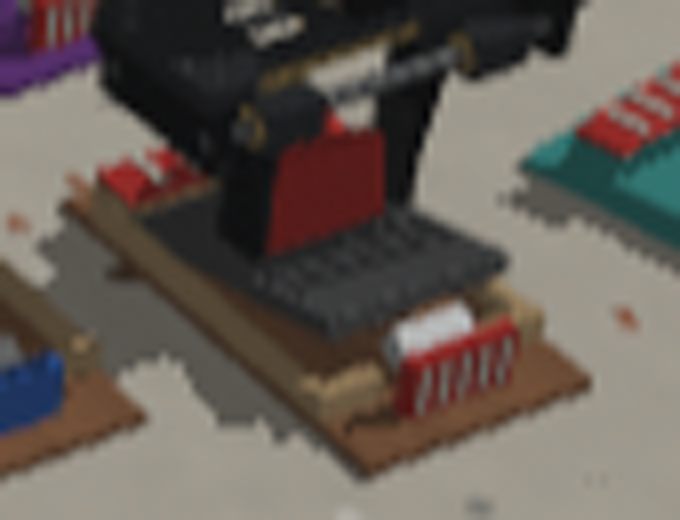

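The plate's -x end is under the lip (150,190) and its +x end hovers just above and inside the catch (430,330). I feel for the end wall next.

Request:
move_arm:
  motion: "-1 -0.005 0 0 0;-1 -0.0075 0 0 0;-1 -0.0075 0 0 0;-1 -0.0075 0 0 0"

```text
time: 10.85
position: [0.5531, 0.2493, 0.044]
tool_rot: [0.999, 0.053, 0.0, -0.0]
ft_force: [1.0, 0.3, -5.4]
grip_width: 0.0641
grip_force: 25.0
```

Request:
move_arm:
  motion: "-1 -0.005 0 0 0;-1 -0.0075 0 0 0;-1 -0.0075 0 0 0;-1 -0.0075 0 0 0"

```text
time: 11.18
position: [0.5527, 0.2492, 0.0443]
tool_rot: [0.999, 0.053, 0.001, -0.0]
ft_force: [2.8, 1.1, -5.1]
grip_width: 0.064
grip_force: 25.0
```

Request:
move_arm:
  motion: "-1 0.004 0 0.005 0;-1 0.006 0 0.01 0;-1 0.006 0 0.015 0;-1 0.006 0 0.015 0;-1 0.006 0 0.015 0"
  newtons: 35

```text
time: 11.6
position: [0.5539, 0.2494, 0.0419]
tool_rot: [0.999, 0.053, 0.001, -0.0]
ft_force: [4.1, 0.4, 3.5]
grip_width: 0.0638
grip_force: 35.0
```

Request:
move_arm:
  motion: "-1 0.003 0 0.005 0;-1 0.006 0 0.01 0;-1 0.009 0 0.015 0;-1 0.009 0 0.015 0"

```text
time: 11.93
position: [0.5551, 0.2496, 0.0398]
tool_rot: [0.999, 0.053, 0.001, -0.0]
ft_force: [2.3, -1.0, 12.9]
grip_width: 0.0635
grip_force: 35.0
```

Request:
move_arm:
  motion: "-1 0.003 0 0.005 0;-1 0.006 0 0.01 0;-1 0.006 0 0.01 0;-1 0.006 0 0.01 0"

```text
time: 12.27
position: [0.556, 0.2497, 0.0385]
tool_rot: [0.999, 0.054, 0.001, -0.0]
ft_force: [1.0, -0.9, 16.5]
grip_width: 0.0635
grip_force: 35.0
```

Request:
move_arm:
  motion: "-1 0.003 0 0.005 0;-1 0.006 0 0.01 0;-1 0.006 0 0.01 0;-1 0.006 0 0.01 0"

```text
time: 12.6
position: [0.5568, 0.2498, 0.0371]
tool_rot: [0.999, 0.054, 0.0, 0.0]
ft_force: [-1.2, -1.9, 21.4]
grip_width: 0.0634
grip_force: 35.0
```

Request:
move_arm:
  motion: "-1 0.003 0 0.005 0;-1 0.006 0 0.01 0;-1 0.006 0 0.01 0;-1 0.006 0 0.01 0"

```text
time: 12.93
position: [0.5577, 0.2499, 0.0331]
tool_rot: [0.999, 0.053, -0.0, -0.0]
ft_force: [1.7, -0.6, 9.4]
grip_width: 0.0637
grip_force: 35.0
```

```bash
python3 - <<'E'
from h import *
go(561,249.8,30,6); print(robot.get_obs()['moment'])
b,mb=avg('scene',2); cv2.imwrite('pics/h4.png',cv2.resize(b[160:225,350:435,::-1].clip(0,255).astype(np.uint8),None,fx=8,fy=8,interpolation=cv2.INTER_CUBIC))
E
```

```text
t 12.93 pos [557.7 249.9  33.1] head 6.12 f [ 1.7 -0.6  9.4] w 63.7 -> shift [0.0162 0.0024 0.0154] turn 0.0007
[-0.05315319  0.08074078  0.05974276]
```

View pics/h4.png

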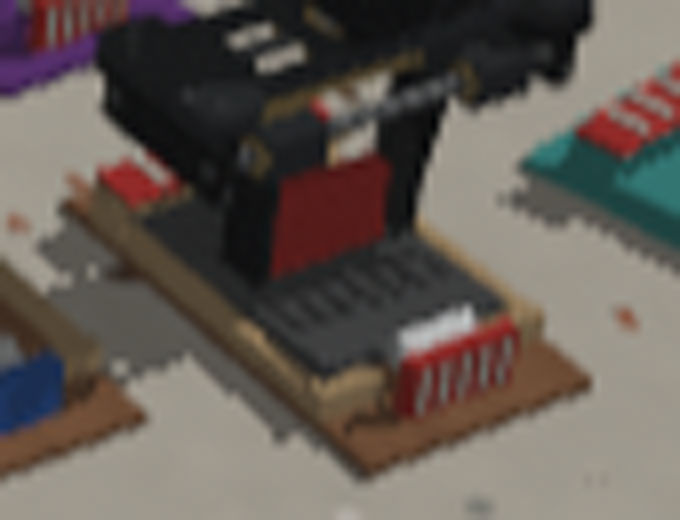

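The force fell from 21 to 9 N, and the plate now looks low in the frame, with the catch (435,330) over its edge. I press a little more.

Request:
move_arm:
  motion: "-1 0.003 0 0.005 0;-1 0.006 0 0.0075 0;-1 0.006 0 0.0075 0;-1 0.006 0 0.0075 0"

```text
time: 13.37
position: [0.5584, 0.2499, 0.03]
tool_rot: [0.999, 0.053, -0.001, 0.0]
ft_force: [1.0, -0.3, 1.0]
grip_width: 0.0636
grip_force: 35.0
```

Request:
move_arm:
  motion: "-1 0.003 0 0.005 0;-1 0.006 0 0.0075 0;-1 0.006 0 0.0075 0;-1 0.006 0 0.0075 0"

```text
time: 13.7
position: [0.5587, 0.2499, 0.0293]
tool_rot: [0.999, 0.053, -0.002, 0.0]
ft_force: [-1.2, -1.6, 8.7]
grip_width: 0.0636
grip_force: 35.0
```

Request:
move_arm:
  motion: "-1 0 0 0.003 0;-1 0 0 0.006 0;-1 0 0 0.006 0;-1 0 0 0.006 0"

```text
time: 14.03
position: [0.5587, 0.25, 0.0293]
tool_rot: [0.999, 0.053, -0.002, 0.0]
ft_force: [-1.8, -1.8, 14.9]
grip_width: 0.0638
grip_force: 35.0
```

Request:
move_arm:
  motion: "-1 0 0 -0.01 0;-1 0 0 -0.014 0;1 0 0 -0.014 0;1 0 0 -0.014 0;1 0 0 -0.014 0;1 0 0 -0.014 0;1 0 0 -0.014 0;1 0 0 -0.014 0"

```text
time: 14.7
position: [0.5604, 0.2501, 0.0305]
tool_rot: [0.999, 0.053, -0.0, 0.0]
ft_force: [-0.1, -0.1, -0.4]
grip_width: 0.086
grip_force: 0.0
```

Request:
move_arm:
  motion: "1 0 0 -0.05 0;1 0 0 -0.15 0;1 0 0 -0.3 0;1 0 0 -0.5 0;1 0 0 -0.7 0;1 0 0 -0.9 0;1 -0.4 0 -0.9 0;1 -0.6 0 -0.9 0;1 -0.6 0 -0.9 0"

```text
time: 15.45
position: [0.4393, 0.237, 0.2122]
tool_rot: [0.999, 0.053, 0.001, -0.0]
ft_force: [0.2, -0.5, -0.9]
grip_width: 0.0871
grip_force: 0.0
```

```bash
python3 - <<'E'
from h import *
robot.get_obs()
b,mb=avg('scene',4); a,ma=avg('top',4)
ds=np.median([robot.camera('scene')[1] for _ in range(5)],0); P=cloud(ds,mb)*1000
u=np.array([.9945,.1045]); n=np.array([-.1045,.9945]); O=np.array([561.7,249.9])
X=(P[...,:2]-O)@u; Y=(P[...,:2]-O)@n; Z=P[...,2]
for lo,hi in((-45,-15),(-15,15),(15,35),(35,55)):
    k=(X>lo)&(X<hi)&(abs(Y)<38)&(Z<30); print(lo,hi,k.sum(),np.median(Z[k]))
A=rect(a,ma,O,np.radians(6),.016,k=2.4,hy=60)
B=cv2.resize(b[160:225,350:435].clip(0,255).astype(np.uint8),(A.shape[1],300),interpolation=cv2.INTER_CUBIC)
cv2.imwrite('pics/end.png',np.vstack([A,B])[:,:,::-1])
E
```

```text
-45 -15 144 -750.2314782740048
-15 15 223 13.56438584245334
15 35 164 14.023649477609146
35 55 155 13.536862535570071
```

View pics/end.png

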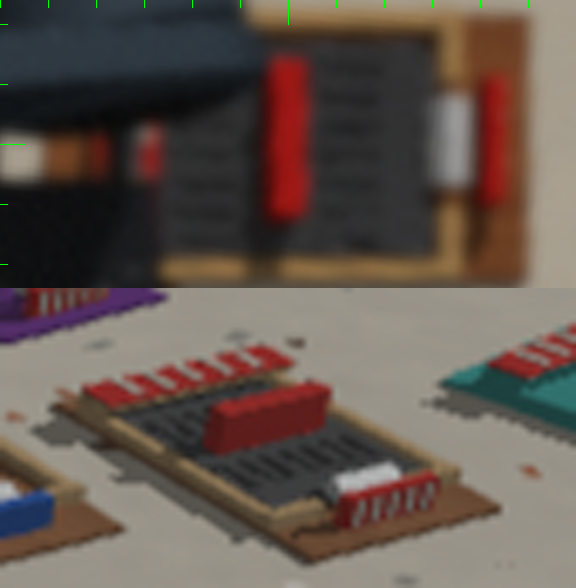

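The picture shows the plate flat and flush with the rails. Its left end is under the striped lip (190,375), and the catch (370,480) reaches over its right edge. Measured plate heights agree within 0.5 mm wherever the camera could read them, so I hand it in.

```bash
python3 -c "
from rig import robot
print(robot.hand_in())"
```

```text
the job is handed in; nothing more can be done
None
```

The griddle plate lies flat in the red-striped cradle, held by the lip and the catch, with the arm clear and the job handed in at about 16 s (no verdict was shown); the highest wrist force I read while pressing it in was 21 N.

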